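# Set out the netsuke bench for inking

### The arm

A 6-joint arm with a two-finger parallel gripper is mounted at the origin on the work surface. World frame = base frame: x ahead of the robot, y to its left, z up, the work surface at z = 0. Lengths are in m, angles in rad, forces in N, time in s.
With the tool pointing down it reaches from about 0.15 to 0.775 m from the base axis. Payload 6.1 kg.
Tool frame: the origin (TCP) lies midway between the tips of the shut fingers; the grasp point (between the pads) lies bot.grip_point_offset behind it (bot.grip_point_offset is the distance from the TCP to the grasp point, in m); z points along the fingers, y is the line along which they close (so a half turn about z gives the same grasp; the last joint's range is limited). The gripper opens to 85 mm and grips with 20 to 120 N. Pads are 22 mm wide; open, the fingers measure 114 mm over their backs; the gripper's body (76 mm by 85 mm) begins 54 mm behind the grasp point. The pads swing forward as they close: fully open they stand 13 mm farther back than shut.
Start: joints at [1.261, 0.126, -0.04, 1.405, 0, 1.571], TCP at [0.16, 0.5, 0.231] pointing down, gripper open.
Joint ranges: [-2.72, 2.72], [-0.95, 1.95], [-1.27, 1.35], [-1.78, 2.02], [-1.46, 1.47], [-3.14, 3.14]. Speed limits (rad/s): [2.39, 2.39, 3.01, 3.14, 3.14, 3.14].

### API

Orientations are given as [roll, pitch, yaw] about the fixed x, y, z axes, in that order (R = Rz(yaw) Ry(pitch) Rx(roll)).
In Python, from station import bot gives the robot as it stands. The module is installed in compiled form; this text tells all that it offers.
- The arm moves only by the tool arm_command, never from a script. Its argument "increments" is a list of rows, each a list of 3 entries, a list of its own where there are three numbers: the finger opening in m, from 0 to 0.0854, then the shift along the world's x, y, z in m, then the turn, a rotation vector about the world's x, y, z in rad. In form: [[claw, [x, y, z], [wx, wy, wz]], ...]. A call has 1 to 20 rows; each row shifts and turns the commanded pose from where the row before left it; what a row does not reach is not made up. A row lasts 1/12 s, in which the tool goes at most 41.7 mm and 7.16 degrees, less where a joint would pass 70% of its speed; a pose out of reach is approached as far as the arm can. A call with a gripper value outside its range is refused whole. The fingers move at their own pace and stop on an object; "newtons" is the grip in N (left out, the last holds). Time passes only in rows, so rows that do not move let the fingers close. It gives the time, the measured TCP pose, the force, the opening and the grip force at its end, in the units of the state.
- bot.get_obs(): the state, without advancing time (a new reading comes with each control period).
- bot.camera(name): name is "scene" or "side" or "wrist"; returns the picture (420x560x3 uint8, blue, green, red); there is no depth.
- bot.camera_info(name): a dict with "K" (3x3 intrinsics, pixels), "R" (3x3) and "t" (3): a world point X has camera coordinates R X + t. Camera axes: x right, y down, z forward; pixel columns grow to the right and rows downward; lengths in m; the calibration is good to about 2 mm. A picture is of the moment at which its call begins: read the wrist's pose just before it. camera_info takes no time and is no camera call; for the wrist camera it gives the pose at the moment of the call.
- bot.close_job(): hands the job in; it is judged then, once.
The state is a dict: "time_s": time; "joint_positions": joint angles; "joint_vel": joint speeds; "tau": joint torques, N m; "eef_pos": TCP position; "ee_rot": TCP orientation; "force": force on the tool from outside, world axes, zero at the start; "wrist_torque": the same for the moment, N m; "opening": finger opening in m; "finger_force": force on a finger pad.
Only numpy, scipy, OpenCV 4.12 (cv2) and the standard library are available. Lean on these libraries where they do the work, as an engineer would, in place of code of your own. Each camera call takes 0.05 s, during which the arm holds its last target. There are 200 camera calls.

### The job

Set the bench out for inking the mouse: lay the black ink stick flat and lengthwise in the middle of the inkstone's flat part, stand the water dropper on the bench to the left of the inkstone (left as seen from the robot), level with the middle of its long side and with a gap of about 2 cm, and set the plum-wood mouse upright in the middle of the round wooden stand. Also stand the small pewter tin in the middle of the cork mat first, and then close the larger pewter cover over it, all the way down. Leave the brass clip and the tweezers as they lie, and let go of everything at the end.

Things in the scene. Friction and masses are not known exactly. Their poses are not given: they have to be found in the camera images.
- mouse: (Sizes in mm.) Loose reddish-brown plum-wood mouse figure, about 60 long (nose to rump), 34 wide at the belly and 39 high over the ears, on a flat foot 44 by 26. Origin: centre of the underside; x points to the nose, z up. Its rounded sides are widest (34) 18 above the underside.
- ink_stick: (Sizes in mm.) Loose black ink stick with a brass-coloured band near one end, lying flat: 72 long (x), 18 wide (y), 12 high (z). Origin: centre of the underside.
- dropper: (Sizes in mm.) Loose round white ceramic water dropper with a blue band, 40 in diameter, upright sides from 3 to 26 above the underside, then a shoulder up to 36, with a small blue knob up to 39. Origin: centre of the underside, z up.
- tin: (Sizes in mm.) Loose small grey pewter tin, open at the top, with red paste on its floor: 40 outer diameter, 40 high, wall 3. Origin: centre of the underside, z up.
- cover: (Sizes in mm.) Loose larger grey pewter cover: a hollow shell standing mouth down, closed top with a raised disc: 60 outer diameter, 54 inner diameter, 50 high (51 over the disc), inside 46 deep. It slips loosely over the small tin (7 all round), no twist needed, until its rim rests on what the tin stands on. Origin: centre of the open lower rim, z up.
- inkstone: (Sizes in mm.) Fixed grey slate inkstone, 120 long (x), 76 wide (y), 20 high. Its flat grinding part is the 85 nearer the robot (x -60 to +25, so its middle is at x = -17.5, y = 0, top at z = 20); at the far end is a dark well 8 deep. Origin: centre of the underside; x points to the well end (away from the robot, within 0.3 rad), y to the left as seen from the robot.
- stand: (Sizes in mm.) Fixed round dark-wood display stand, 84 in diameter, flat top 18 above the bench. Origin: centre of the underside.
- mat: (Sizes in mm.) Fixed round brown cork mat, 100 in diameter, 4 thick. Origin: centre of the underside.
- clip: (Sizes in mm.) Bystander, loose: bent brass spring clip gripping a cream-coloured tagua nut blank, about 60 by 27 and 36 high. Origin: middle of the underside.
- tweezers: (Sizes in mm.) Bystander, loose: blackened steel tweezers lying flat, about 118 long (x), 20 wide, 6 high. Origin: middle of the underside.
Not all that is in view belongs to the job. Leave any green look-alike of the cover alone.

How it is judged:
On the way, in this order (a step that is already met when the one before it is completed fails the run):
1. the small tin stands on the cork mat, not yet covered (horizontal distance between tin and mat below 0.015 m and z of tin in the frame of mat between 0.001 and 0.007 m and angle between tin's own z axis and vertical below 0.1 rad and horizontal distance between cover and tin above 0.04 m), for 0.2 s.
2. the cover is closed right down over the tin on the mat (horizontal distance between tin and mat below 0.015 m and z of tin in the frame of mat between 0.001 and 0.007 m and angle between tin's own z axis and vertical below 0.1 rad and horizontal distance between cover and tin below 0.01 m and z of cover in the frame of mat between 0.001 and 0.007 m and angle between cover's own z axis and vertical below 0.07 rad), for 0.2 s.
At the end, for the whole second after the job is handed in: Stick flat, lengthwise (0.26 rad), mid-flat on the inkstone (15 mm along, 13 across); dropper upright left of it, gap 20 +-14 mm, level with its middle to 15 mm; mouse upright, 14 mm from stand centre; tin 15 mm from mat centre, cover level over it, rim on the mat; all still (all of step 2 and x of ink_stick in the frame of inkstone between -0.0325 and -0.0025 m and y of ink_stick in the frame of inkstone between -0.013 and 0.013 m and z of ink_stick in the frame of inkstone between 0.017 and 0.023 m and angle between the x axis of ink_stick and the x axis of inkstone, either way round below 0.26 rad and angle between each of ink_stick, mouse's own z axis and vertical below 0.12 rad and x of dropper in the frame of inkstone between -0.015 and 0.015 m and y of dropper in the frame of inkstone between 0.064 and 0.092 m and z of dropper in the frame of inkstone between -0.003 and 0.003 m and angle between dropper's own z axis and vertical below 0.1 rad and horizontal distance between mouse and stand below 0.014 m and z of mouse in the frame of stand between 0.015 and 0.021 m and linear speed of each of mouse, ink_stick, dropper, tin, cover below 0.02 m/s); the robot touches nothing.
It fails at once if the brass clip is disturbed (moved more than 15 mm) (distance of clip from where it was at the start of the episode above 0.015 m).
It fails at once if the tweezers are disturbed (moved more than 15 mm) (distance of tweezers from where it was at the start of the episode above 0.015 m).
It also fails if it takes over 125 s, if anything falls off the work surface, if the arm or the gripper's body presses on something with over 40 N, if the wrist force passes 120 N, or if a joint passes its speed limit or range.

## Working session

There is one attempt and no reset: what is moved stays moved. The work goes in short steps, Python scripts to look and compute and a tool call to move; the robot and the scene stay as the last step left them, time stands still between calls to the robot, and variables do not carry over. Pictures are saved under pics/ and viewed, at most 14 in all, crops included, and the job is handed in when it is done.

Besides the shell and the picture viewer there is one more tool, called after ">>>" by a JSON object that holds its "fn" and its "kwargs". arm_command: Moves the arm, as the interface text tells. Its arguments: {"type":"object","properties":{"increments":{"type":"array","items":{"type":"array"}},"newtons":{"type":"number"}},"required":["increments"]}

```bash
mkdir -p pics; python3 - <<'E'
from station import bot
import cv2
for n in ["scene","side"]:
    cv2.imwrite(f"pics/{n}0.png",cv2.resize(bot.camera(n),(800,600),interpolation=cv2.INTER_CUBIC))
    i=bot.camera_info(n);print(n,i)
print(bot.get_obs(),bot.grip_point_offset)
E
```

```text
scene {'K': array([[398.42043145,   0.        , 288.33912608],
       [  0.        , 398.42043145, 208.14718391],
       [  0.        ,   0.        ,   1.        ]]), 'R': array([[ 0.71682456,  0.69708334, -0.01540694],
       [ 0.53487825, -0.56393233, -0.6291944 ],
       [-0.4472894 ,  0.44278116, -0.77709525]]), 't': array([-0.39272529, -0.25662667,  1.13244892])}
side {'K': array([[479.14968324,   0.        , 276.55480541],
       [  0.        , 479.14968324, 211.16062059],
       [  0.        ,   0.        ,   1.        ]]), 'R': array([[-0.91309126, -0.4074875 , -0.0147745 ],
       [-0.24878797,  0.58545581, -0.7715867 ],
       [ 0.32306175, -0.70085336, -0.63595257]]), 't': array([0.51961068, 0.14591379, 0.73183585])}
{'time_s': 0.1, 'joint_positions': array([ 1.26100315e+00,  1.26316358e-01, -4.04970149e-02,  1.40539096e+00,
       -7.95871529e-07,  1.57078878e+00]), 'joint_vel': array([ 0.00098764, -0.00206784,  0.00226366, -0.00035475,  0.00292368,
       -0.002156  ]), 'tau': array([ 1.11557652e-03, -4.36907208e+01,  3.53603947e+01,  1.37878230e-02,
        6.78891439e-06, -8.27147886e-06]), 'eef_pos': array([0.15994257, 0.49966445, 0.23061265]), 'ee_rot': array([-3.14018465e+00,  7.85245865e-07,  2.83180702e+00]), 'force': array([0.18022612, 0.24537212, 0.14273674]), 'wrist_torque': array([0.01689141, 0.00315025, 0.04331089]), 'finger_force': 0.0, 'opening': 0.08558037885079058} 0.0187
```

View pics/scene0.png

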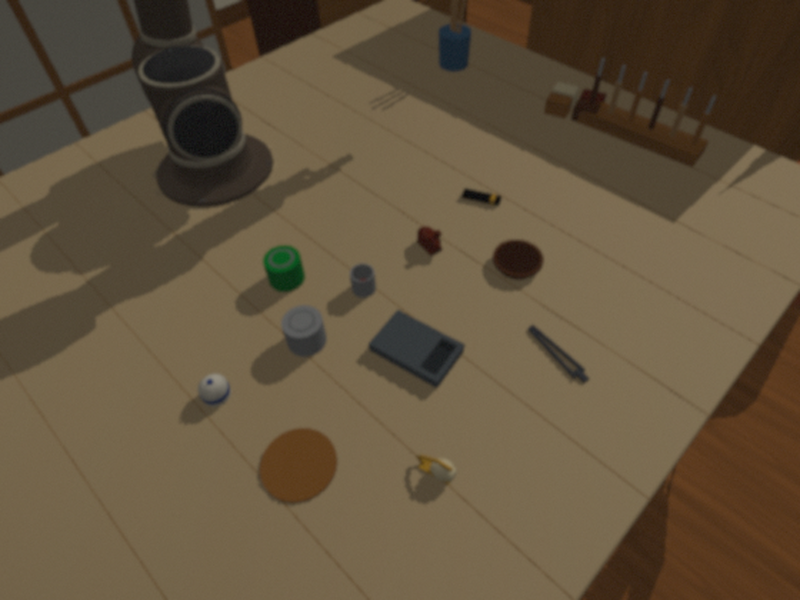

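View pics/side0.png

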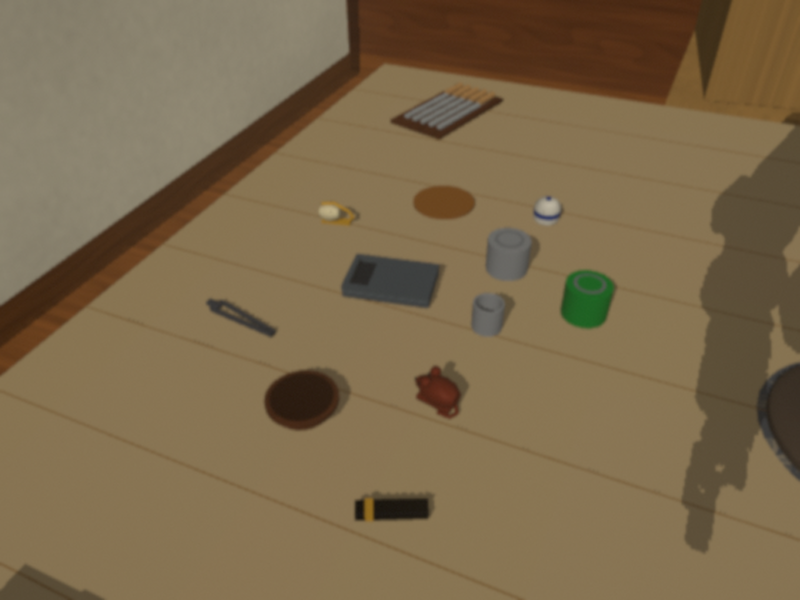

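The scene picture (800x600 px) shows: tin (362,280), cover (304,330), green look-alike (284,268), dropper (213,390), mat (298,465), inkstone (416,347), mouse (430,240), stand (518,260), stick (481,197), clip (436,466) and tweezers (557,353). The side picture shows the same set. The cover is the grey cylinder; the green one gets left alone.

```bash
cat > h.py <<'E'
import numpy as np, cv2
from station import bot
def ray(i,p,z):
    K,R,t=i["K"],i["R"],i["t"]; d=R.T@np.linalg.inv(K)@np.array([p[0],p[1],1.]); c=-R.T@t
    return c+d*(z-c[2])/d[2]
def tri(i1,p1,i2,p2):
    A=[]
    for i,p in((i1,p1),(i2,p2)):
        P=i["K"]@np.c_[i["R"],i["t"]]; A+=[p[0]*P[2]-P[0],p[1]*P[2]-P[1]]
    X=np.linalg.svd(np.array(A))[2][-1]; return X[:3]/X[3]
def blob(img,seed,cond,r=50):
    """largest blob of cond(H,S,V) near seed -> contour (orig px)"""
    hsv=cv2.cvtColor(img,cv2.COLOR_BGR2HSV).astype(int); m=cond(*np.moveaxis(hsv,2,0)).astype(np.uint8)
    k=np.zeros_like(m); cv2.circle(k,(int(seed[0]),int(seed[1])),r,1,-1); m*=k
    m=cv2.morphologyEx(m,cv2.MORPH_CLOSE,np.ones((3,3)))
    cs=cv2.findContours(m,cv2.RETR_EXTERNAL,cv2.CHAIN_APPROX_NONE)[0]
    return max(cs,key=cv2.contourArea) if cs else None
def cen(c):
    m=cv2.moments(c); return np.array([m["m10"],m["m01"]])/m["m00"]
E
python3 - <<'E'
from h import *
im={n:bot.camera(n) for n in("scene","side")}; I={n:bot.camera_info(n) for n in im}
for n in im: np.save(f"{n}.npy",im[n])
grey=lambda h,s,v:(s<60)|((h>75)&(h<150)); red=lambda h,s,v:((h<8)|(h>165))&(s>110)
S={"tin":((362,280),(488,314),grey,22),"cover":((304,330),(508,253),grey,25),"dropper":((213,390),(548,210),grey,20),
"mat":((298,465),(444,202),lambda h,s,v:(s>150)&(h<18),40),"stone":((416,347),(392,280),grey,42),"mouse":((430,240),(438,392),red,25),
"stand":((518,260),(302,399),lambda h,s,v:((h<12)|(h>165))&(s>80)&(v<110),40),"stick":((481,197),(392,510),lambda h,s,v:v<55,40),
"clip":((436,466),(336,213),lambda h,s,v:v>150,25)}
for n in im:
    print(n,"bg hsv",[cv2.cvtColor(im[n],cv2.COLOR_BGR2HSV)[y,x].tolist() for x,y in((300,120),(250,350))])
    o=cv2.resize(im[n],None,fx=10/7,fy=10/7)
    for k,(a,b,c,r) in S.items():
        s=np.array(a if n=="scene" else b)*.7
        ct=blob(im[n],s,c,r)
        if ct is None: print(k,"none",cv2.cvtColor(im[n],cv2.COLOR_BGR2HSV)[int(s[1]),int(s[0])]);continue
        print(k,cv2.contourArea(ct),cen(ct).round(1),cv2.boundingRect(ct)); cv2.drawContours(o,[(ct*10/7).astype(int)],-1,(255,0,255),1)
    cv2.imwrite(f"pics/{n}_c.png",o)
E
```

```text
scene bg hsv [[20, 89, 118], [18, 89, 120]]
tin 319.5 [253.5 195.8] (245, 184, 18, 24)
cover 838.0 [212.4 230.9] (197, 213, 32, 37)
dropper 378.0 [149.6 272.6] (139, 261, 23, 24)
mat 1979.0 [208.4 325.5] (182, 301, 53, 50)
stone 1870.0 [291.4 243.2] (259, 217, 66, 54)
mouse 143.5 [300.1 167.3] (294, 160, 14, 17)
stand 578.5 [362.1 181.3] (346, 169, 33, 26)
stick 93.0 [333.2 137.1] (324, 133, 19, 9)
clip none [ 21  68 105]
side bg hsv [[19, 99, 136], [19, 101, 68]]
tin 551.5 [341.1 219.7] (330, 205, 24, 31)
cover 935.0 [355.3 177.5] (340, 160, 32, 37)
dropper 283.0 [382.7 147.2] (373, 137, 20, 21)
mat 685.5 [310.3 141.3] (290, 131, 42, 22)
stone 1782.0 [273.3 196. ] (239, 178, 68, 37)
mouse 273.0 [307.  273.7] (294, 258, 25, 31)
stand 33.5 [221.5 292.2] (209, 282, 24, 17)
stick 449.5 [280.4 355.6] (262, 349, 38, 14)
clip 112.5 [230.1 146.2] (223, 141, 17, 11)
```

View pics/scene_c.png

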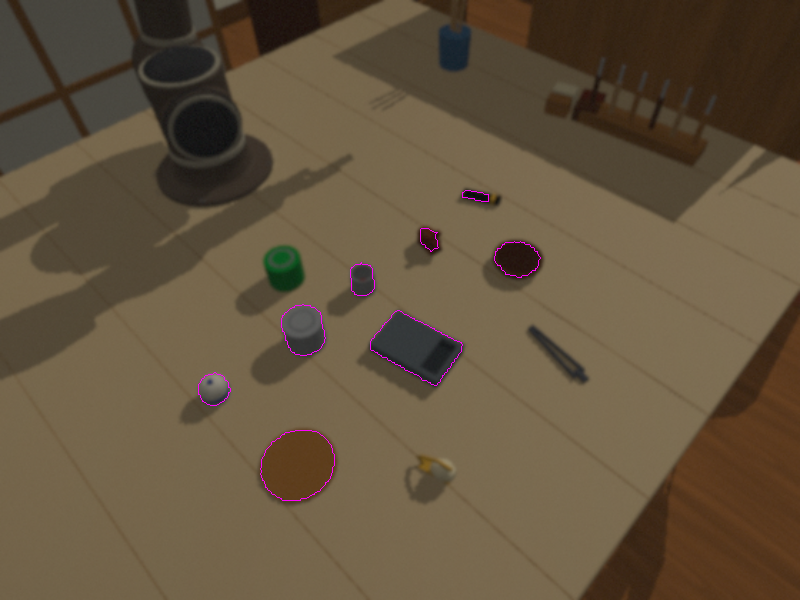

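View pics/side_c.png

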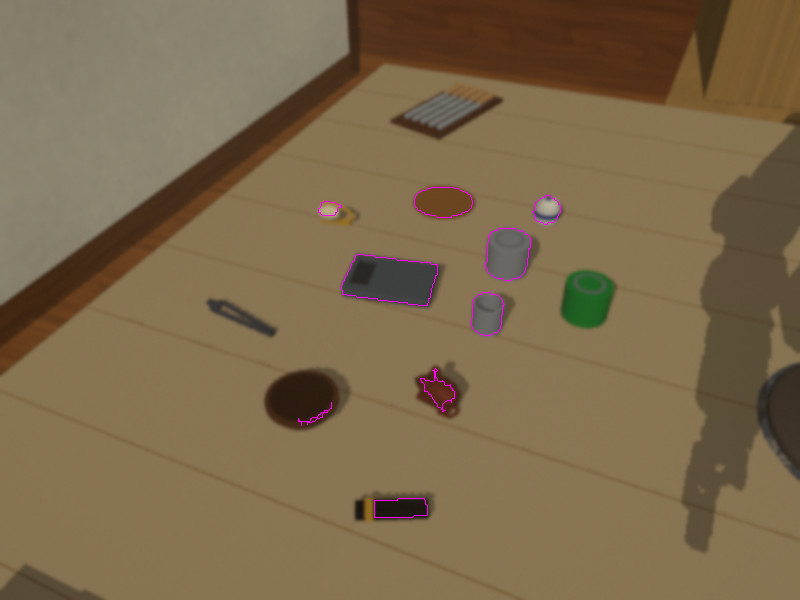

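```bash
python3 - <<'E'
from h import *
a=bot.camera_info("scene");b=bot.camera_info("side")
P={"tin":((253.5,195.8),(341.1,219.7),.02),"cover":((212.4,230.9),(355.3,177.5),.025),"drop":((149.6,272.6),(382.7,147.2),.018),"mat":((208.4,325.5),(310.3,141.3),.004),"mouse":((300.1,167.3),(307,273.7),.018),"stand":((362.1,181.0),(211.5,279),.016),
"clip":((305,327),(236,149),.015),"green":((199,187.5),(411,208.5),.025),"stickL":((324,137),(300,355.5),.008),"stickR":((350,139),(249,357),.008),"twa":((372,230),(148,212),.003),"twb":((408,263),(192,232),.003)}
for k,(p,q,z) in P.items(): print(k,tri(a,p,b,q).round(3),ray(a,p,z).round(3),ray(b,q,z).round(3))
print("stone top corners scene",[ray(a,np.array(p)*.7,.02).round(3) for p in((399,312),(462,346),(436,380),(370,342))])
print("side",[ray(b,np.array(p)*.7,.02).round(3) for p in((357,255),(438,263),(428,299),(344,291))])
print(bot.camera_info("wrist"))
cv2.imwrite("pics/w0.png",bot.camera("wrist"))
E
```

```text
tin [ 0.444 -0.007  0.021] [ 0.443 -0.007  0.02 ] [ 0.444 -0.008  0.02 ]
cover [ 0.457 -0.137  0.026] [ 0.456 -0.137  0.025] [ 0.457 -0.137  0.025]
drop [ 0.438 -0.286  0.015] [ 0.44  -0.286  0.018] [ 0.437 -0.281  0.018]
mat [ 0.604 -0.271  0.   ] [ 0.605 -0.271  0.004] [ 0.602 -0.265  0.004]
mouse [0.454 0.137 0.015] [0.457 0.135 0.018] [0.453 0.139 0.018]
stand [0.592 0.206 0.013] [0.594 0.204 0.016] [0.59  0.208 0.016]
clip [ 0.738 -0.154  0.014] [ 0.739 -0.153  0.015] [ 0.736 -0.153  0.015]
green [ 0.335 -0.08   0.026] [ 0.335 -0.079  0.025] [ 0.334 -0.083  0.025]
stickL [0.412 0.274 0.001] [0.419 0.268 0.008] [0.41  0.277 0.008]
stickR [0.474 0.308 0.009] [0.474 0.309 0.008] [0.473 0.308 0.008]
twa [0.737 0.118 0.041] [0.692 0.114 0.003] [0.797 0.096 0.003]
twb [ 0.751  0.09  -0.034] [0.796 0.097 0.003] [0.688 0.112 0.003]
stone top corners scene [array([ 0.532, -0.012,  0.02 ]), array([0.644, 0.007, 0.02 ]), array([ 0.655, -0.061,  0.02 ]), array([ 0.541, -0.081,  0.02 ])]
side [array([ 0.654, -0.058,  0.02 ]), array([ 0.541, -0.085,  0.02 ]), array([ 0.524, -0.006,  0.02 ]), array([0.633, 0.022, 0.02 ])]
{'K': array([[317.32563038,   0.        , 279.95361847],
       [  0.        , 317.32563038, 211.09538145],
       [  0.        ,   0.        ,   1.        ]]), 'R': array([[ 0.30505275,  0.95233365, -0.0018537 ],
       [ 0.90754324, -0.29011439,  0.30364274],
       [ 0.28863142, -0.09430937, -0.95278416]]), 't': array([-0.52378275, -0.04009868,  0.38140394])}
```

View pics/w0.png

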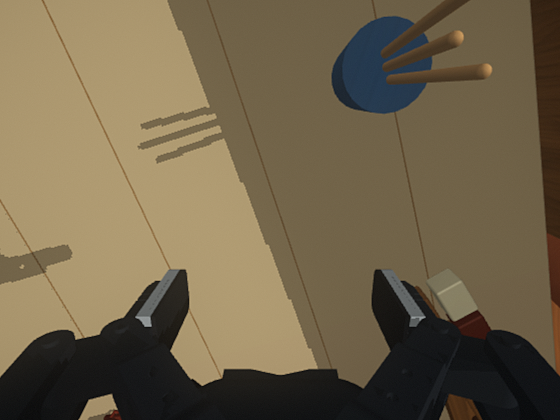

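Both views agree to within about 5 mm on every object. The tin comes first: I move above it with the closing axis turned to the stone's lengthwise direction.

>>> {"fn": "arm_command", "kwargs": {"increments": [[0.085,[0.0142,-0.0253,-0.003],[0,0,-0.053]],[0.085,[0.0142,-0.0253,-0.003],[0,0,-0.053]],[0.085,[0.0142,-0.0253,-0.003],[0,0,-0.053]],[0.085,[0.0142,-0.0253,-0.003],[0,0,-0.053]],[0.085,[0.0142,-0.0253,-0.003],[0,0,-0.053]],[0.085,[0.0142,-0.0253,-0.003],[0,0,-0.053]],[0.085,[0.0142,-0.0253,-0.003],[0,0,-0.053]],[0.085,[0.0142,-0.0253,-0.003],[0,0,-0.053]],[0.085,[0.0142,-0.0253,-0.003],[0,0,-0.053]],[0.085,[0.0142,-0.0253,-0.003],[0,0,-0.053]],[0.085,[0.0142,-0.0253,-0.003],[0,0,-0.053]],[0.085,[0.0142,-0.0253,-0.003],[0,0,-0.053]],[0.085,[0.0142,-0.0253,-0.003],[0,0,-0.053]],[0.085,[0.0142,-0.0253,-0.003],[0,0,-0.053]],[0.085,[0.0142,-0.0253,-0.003],[0,0,-0.053]],[0.085,[0.0142,-0.0253,-0.003],[0,0,-0.053]],[0.085,[0.0142,-0.0253,-0.003],[0,0,-0.053]],[0.085,[0.0142,-0.0253,-0.003],[0,0,-0.053]],[0.085,[0.0142,-0.0253,-0.003],[0,0,-0.053]],[0.085,[0.0142,-0.0253,-0.003],[0,0,-0.053]]], "newtons": 30}}

```text
time_s: 1.92
eef_pos: [0.4444, -0.0075, 0.1712]
ee_rot: [3.141, -0.0, 1.769]
force: [-0.4, 0.4, -0.3]
opening: 0.0852
finger_force: 0.0
```

>>> {"fn": "arm_command", "kwargs": {"increments": [[0.085,[0,0,0],[0,0,0]],[0.085,[0,0,0],[0,0,0]]]}}

```text
time_s: 2.08
eef_pos: [0.4442, -0.0071, 0.1708]
ee_rot: [-3.141, -0.0, 1.769]
force: [0.0, 0.4, -0.2]
opening: 0.0849
finger_force: 0.0
```

```bash
python3 - <<'E'
from h import *
i=bot.camera_info("wrist");im=bot.camera("wrist");cv2.imwrite("pics/w1.png",im);np.save("w1.npy",im)
o=bot.get_obs();print(o["eef_pos"],o["ee_rot"],o["time_s"])
def px(X): q=i["K"]@(i["R"]@np.array(X)+i["t"]);return (q[:2]/q[2]).round(0)
print("tin",px([.444,-.007,.04]),px([.444,-.007,0]),"stone c",px([.59,-.035,.02]))
E
```

```text
[ 0.44380251 -0.00632372  0.17101821] [-3.14069996e+00 -5.26182446e-04  1.77082729e+00] 2.1333
tin [280. 200.] [280. 189.] stone c [416. 248.]
```

View pics/w1.png

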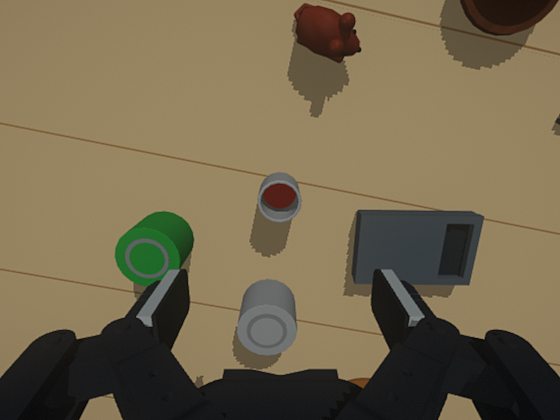

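The wrist picture shows the tin at (280,198) between the fingers, the inkstone's top corners near (357,211), (474,213), (470,283) and (352,282), the cover top at (267,329), and the mouse with its nose to the right at (355,45). The grey cover at (267,329) is the one meant; the green one at (153,250) is the look-alike. I confirm the cover and tin in one enlarged crop and measure at the same time.

```bash
python3 - <<'E'
from h import *
i=bot.camera_info("wrist");im=np.load("w1.npy")
cv2.imwrite("pics/crop1.png",cv2.resize(im[150:370,100:330],None,fx=2.5,fy=2.5))
grey=lambda h,s,v:(s<60)|((h>75)&(h<150))
c=blob(im,(280,198),lambda h,s,v:(s>120)&((h<8)|(h>170)),28);print("tin paste",cen(c),ray(i,cen(c),.005).round(4))
c=blob(im,(280,197),grey,32);print("tin sil",cen(c),cv2.boundingRect(c),ray(i,cen(c),.03).round(4),ray(i,(280,196),.04).round(4))
c=blob(im,(267,318),grey,42);print("cover sil",cen(c),cv2.boundingRect(c))
print("cover top",ray(i,(267.5,329),.051).round(4))
for p in((357,211),(483,213),(470,284),(352,282)): print("stone",ray(i,p,.02).round(4))
print("stone by side edges",[ray(i,p,.02).round(4) for p in ((357,211),(474,213))])
c=blob(im,(325,30),lambda h,s,v:(s>130)&((h<8)|(h>170)),45);print("mouse",cen(c),ray(i,cen(c),.018).round(4),cv2.fitEllipse(c))
E
```

```text
tin paste [279.04656646 195.39905688] [ 0.4436 -0.0115  0.005 ]
tin sil [279.0353956  197.49980171] (257, 172, 45, 51) [ 0.4428 -0.007   0.03  ] [ 0.4429 -0.0027  0.04  ]
cover sil [267.15651415 317.95419882] (237, 279, 60, 77)
cover top [ 0.4572 -0.1358  0.051 ]
stone [ 0.5205 -0.0079  0.02  ]
stone [0.6415 0.0146 0.02  ]
stone [ 0.6587 -0.062   0.02  ]
stone [ 0.5365 -0.0844  0.02  ]
stone by side edges [array([ 0.5205, -0.0079,  0.02  ]), array([0.6329, 0.0129, 0.02  ])]
mouse [324.75268505  26.34126754] [0.4515 0.1412 0.018 ] ((325.867919921875, 26.481002807617188), (39.231956481933594, 62.54525375366211), 114.78636932373047)
```

View pics/crop1.png

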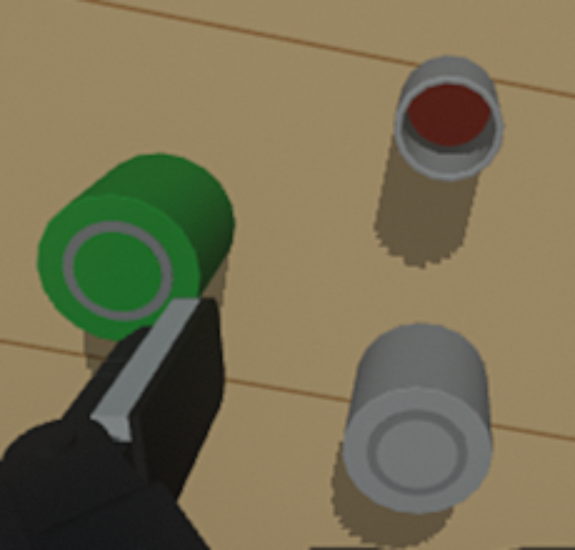

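The crop confirms both: the grey cover (not the green one) and the open tin holding red paste. I now grasp the tin.

>>> {"fn": "arm_command", "kwargs": {"increments": [[0.075,[0,0,-0.025],[0,0,0]],[0.075,[0,0,-0.03],[0,0,0]],[0.075,[0,0,-0.03],[0,0,0]],[0.075,[0,0,-0.03],[0,0,0]],[0.075,[0,0,-0.025],[0,0,0]],[0.075,[0,0,-0.015],[0,0,0]],[0.075,[0,0,-0.008],[0,0,0]],[0.03,[0,0,0],[0,0,0]],[0.03,[0,0,0],[0,0,0]],[0.03,[0,0,0],[0,0,0]],[0.03,[0,0,0],[0,0,0]],[0.03,[0,0,0],[0,0,0]],[0.03,[0,0,0],[0,0,0]]], "newtons": 30}}

```text
time_s: 3.22
eef_pos: [0.4451, -0.0057, 0.0098]
ee_rot: [3.139, -0.0, 1.772]
force: [-1.6, 1.9, 6.9]
opening: 0.0387
finger_force: 30.9
```

>>> {"fn": "arm_command", "kwargs": {"increments": [[0.03,[0,0,0.01],[0,0,0]],[0.03,[0,0,0.03],[0,0,0]],[0.03,[0,0,0.03],[0,0,0]],[0.03,[0,0,0.03],[0,0,0]],[0.03,[0,0,0.01],[0,0,0]],[0.03,[0.0159,-0.0262,0],[0,0,0]],[0.03,[0.0159,-0.0262,0],[0,0,0]],[0.03,[0.0159,-0.0262,0],[0,0,0]],[0.03,[0.0159,-0.0262,0],[0,0,0]],[0.03,[0.0159,-0.0262,0],[0,0,0]],[0.03,[0.0159,-0.0262,0],[0,0,0]],[0.03,[0.0159,-0.0262,0],[0,0,0]],[0.03,[0.0159,-0.0262,0],[0,0,0]],[0.03,[0.0159,-0.0262,0],[0,0,0]],[0.03,[0.0159,-0.0262,0],[0,0,0]],[0.03,[0,0,0],[0,0,0]],[0.03,[0,0,0],[0,0,0]]]}}

```text
time_s: 4.63
eef_pos: [0.6031, -0.2693, 0.1171]
ee_rot: [-3.14, -0.001, 1.77]
force: [-0.6, -0.3, -0.5]
opening: 0.0383
finger_force: 30.7
```

```bash
python3 - <<'E'
from h import *
i=bot.camera_info("wrist");im=bot.camera("wrist");cv2.imwrite("pics/w2.png",im)
o=bot.get_obs();print(o["eef_pos"],o["ee_rot"],o["opening"],o["force"])
def px(X): q=i["K"]@(i["R"]@np.array(X)+i["t"]);return q[:2]/q[2]
c=blob(im,px([.604,-.268,.004]),lambda h,s,v:(s>150)&(h<18)&(h>5),130)
cv2.drawContours(im,[c],-1,(255,0,255),1)
h=cv2.convexHull(c);W=np.array([ray(i,p[0],.004)[:2] for p in h],np.float32)
print(cv2.minEnclosingCircle(W))
cv2.imwrite("pics/w2.png",im)
E
```

```text
[ 0.60256395 -0.26827113  0.11738622] [-3.14018714e+00 -1.19388598e-03  1.77078367e+00] 0.03880697430168816 [-0.09139241  0.62964214 -1.07604615]
((0.6021167039871216, -0.27086520195007324), 0.05038989335298538)
```

View pics/w2.png

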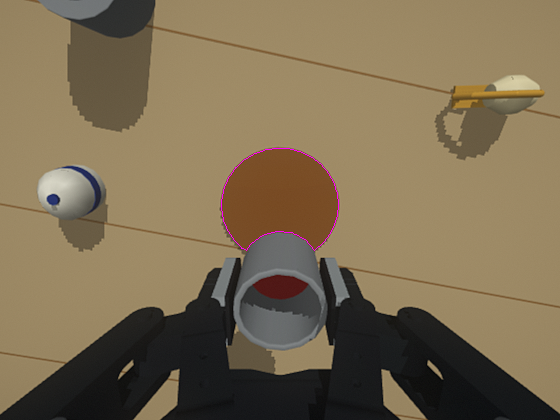

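The picture shows the tin held upright between the pads, with the mat centre almost directly below it (fitted radius 50.4 mm, as it should be). I lower and release.

>>> {"fn": "arm_command", "kwargs": {"increments": [[0.03,[0,-0.002,-0.02],[0,0,0]],[0.03,[0,0,-0.025],[0,0,0]],[0.03,[0,0,-0.025],[0,0,0]],[0.03,[0,0,-0.018],[0,0,0]],[0.03,[0,0,-0.01],[0,0,0]],[0.03,[0,0,-0.004],[0,0,0]],[0.03,[0,0,-0.001],[0,0,0]],[0.03,[0,0,0],[0,0,0]],[0.03,[0,0,0],[0,0,0]]]}}

```text
time_s: 5.43
eef_pos: [0.6039, -0.2702, 0.0169]
ee_rot: [3.14, 0.001, 1.772]
force: [-0.3, -0.6, -1.1]
opening: 0.0387
finger_force: 30.8
```

>>> {"fn": "arm_command", "kwargs": {"increments": [[0.03,[0,0,-0.0015],[0,0,0]],[0.03,[0,0,-0.001],[0,0,0]],[0.03,[0,0,0],[0,0,0]]]}}

```text
time_s: 5.68
eef_pos: [0.6037, -0.2703, 0.0138]
ee_rot: [3.14, 0.001, 1.772]
force: [0.4, -0.3, 3.0]
opening: 0.0388
finger_force: 31.0
```

Contact (about 4 N). I release, lift, and go above the cover at (0.457,-0.137).

>>> {"fn": "arm_command", "kwargs": {"increments": [[0.07,[0,0,0],[0,0,0]],[0.07,[0,0,0],[0,0,0]],[0.07,[0,0,0],[0,0,0]],[0.07,[0,0,0.01],[0,0,0]],[0.07,[0,0,0.03],[0,0,0]],[0.08,[0,0,0.03],[0,0,0]],[0.085,[0,0,0.03],[0,0,0]],[0.085,[0,0,0.02],[0,0,0]],[0.085,[-0.018,0.017,0.005],[0,0,0]],[0.085,[-0.018,0.017,0.005],[0,0,0]],[0.085,[-0.018,0.017,0.005],[0,0,0]],[0.085,[-0.018,0.017,0.005],[0,0,0]],[0.085,[-0.018,0.017,0.005],[0,0,0]],[0.085,[-0.018,0.017,0.005],[0,0,0]],[0.085,[-0.018,0.017,0.005],[0,0,0]],[0.085,[-0.018,0.016,0],[0,0,0]],[0.085,[0,0,0],[0,0,0]],[0.085,[0,0,0],[0,0,0]]]}}

```text
time_s: 7.18
eef_pos: [0.4587, -0.1346, 0.169]
ee_rot: [3.14, 0.001, 1.773]
force: [0.0, -0.4, -0.4]
opening: 0.0853
finger_force: 0.0
```

```bash
python3 - <<'E'
from h import *
i=bot.camera_info("wrist");im=bot.camera("wrist");cv2.imwrite("pics/w3.png",im);np.save("w3.npy",im)
o=bot.get_obs();print(o["eef_pos"],o["ee_rot"],o["opening"])
def px(X): q=i["K"]@(i["R"]@np.array(X)+i["t"]);return q[:2]/q[2]
print(px([.457,-.137,.05]),px([.603,-.27,.044]))
E
```

```text
[ 0.4594112  -0.13507663  0.16870983] [3.14003630e+00 9.90926150e-04 1.77222281e+00] 0.08476382602160523
[277.32518382 205.8273543 ] [390.00995186 351.45408134]
```

View pics/w3.png

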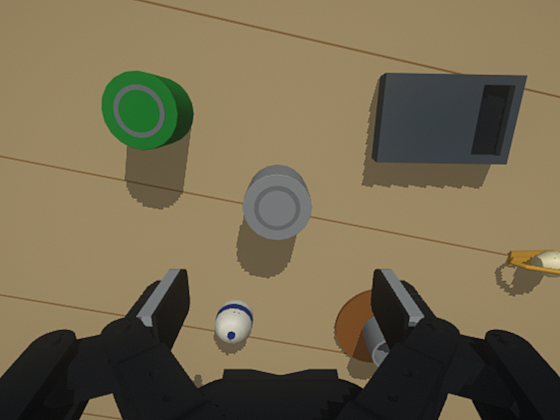

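The cover's raised disc sits at (278,206), where predicted, and the tin stands on the mat at (378,340). I grasp the cover.

>>> {"fn": "arm_command", "kwargs": {"increments": [[0.085,[-0.0024,-0.002,-0.025],[0,0,0]],[0.085,[0,0,-0.03],[0,0,0]],[0.085,[0,0,-0.03],[0,0,0]],[0.085,[0,0,-0.03],[0,0,0]],[0.085,[0,0,-0.025],[0,0,0]],[0.085,[0,0,-0.012],[0,0,0]],[0.085,[0,0,-0.005],[0,0,0]],[0.05,[0,0,0],[0,0,0]],[0.05,[0,0,0],[0,0,0]],[0.05,[0,0,0],[0,0,0]],[0.05,[0,0,0],[0,0,0]],[0.05,[0,0,0],[0,0,0]]], "newtons": 35}}

```text
time_s: 8.23
eef_pos: [0.4576, -0.1374, 0.0119]
ee_rot: [3.14, 0.001, 1.772]
force: [1.2, -0.7, 1.8]
opening: 0.0602
finger_force: 38.2
```

>>> {"fn": "arm_command", "kwargs": {"increments": [[0.05,[0,0,0.01],[0,0,0]],[0.05,[0,0,0.03],[0,0,0]],[0.05,[0,0,0.03],[0,0,0]],[0.05,[0,0,0.03],[0,0,0]],[0.05,[0,0,0.01],[0,0,0]],[0.05,[0,0,0],[0,0,0]]]}}

```text
time_s: 8.73
eef_pos: [0.4586, -0.1375, 0.1243]
ee_rot: [3.136, 0.003, 1.772]
force: [1.2, -0.9, -1.2]
opening: 0.0598
finger_force: 38.7
```

```bash
python3 - <<'E'
from h import *
a=bot.camera_info("scene");b=bot.camera_info("side");ia=bot.camera("scene");ib=bot.camera("side")
def px(i,X): q=i["K"]@(i["R"]@np.array(X)+i["t"]);return q[:2]/q[2]
g=lambda h,s,v:(s<60)|((h>75)&(h<150))
X=[.603,-.271,.024]
A=blob(ia,px(a,X),g,25);B=blob(ib,px(b,X),g,22)
print(cv2.boundingRect(A),cv2.boundingRect(B),px(a,X),px(b,X),tri(a,cen(A),b,cen(B)).round(4))
E
```

```text
(194, 307, 25, 28) (302, 121, 18, 23) [205.93601758 320.19179129] [310.96518438 132.28986006] [ 0.604  -0.2711  0.0248]
```

>>> {"fn": "arm_command", "kwargs": {"increments": [[0.05,[0.0146,-0.0134,0],[0,0,0]],[0.05,[0.0146,-0.0134,0],[0,0,0]],[0.05,[0.0146,-0.0134,0],[0,0,0]],[0.05,[0.0146,-0.0134,0],[0,0,0]],[0.05,[0.0146,-0.0134,0],[0,0,0]],[0.05,[0.0146,-0.0134,0],[0,0,0]],[0.05,[0.0146,-0.0134,0],[0,0,0]],[0.05,[0.0146,-0.0134,0],[0,0,0]],[0.05,[0.0146,-0.0134,0],[0,0,0]],[0.05,[0.0146,-0.0134,0],[0,0,0]],[0.05,[0,0,0],[0,0,0]],[0.05,[0,0,-0.02],[0,0,0]],[0.05,[0,0,-0.015],[0,0,0]],[0.05,[0,0,0],[0,0,0]]]}}

```text
time_s: 10.0
eef_pos: [0.5995, -0.2695, 0.0799]
ee_rot: [-3.134, -0.005, 1.772]
force: [-0.7, 0.3, -2.9]
opening: 0.0602
finger_force: 38.7
```

```bash
python3 - <<'E'
from h import *
print(bot.get_obs()["eef_pos"])
a=bot.camera("side");b=bot.camera("scene")
cv2.imwrite("pics/chk.png",np.hstack([cv2.resize(a[60:180,250:370],(390,390),interpolation=cv2.INTER_CUBIC),cv2.resize(b[240:360,145:265],(390,390),interpolation=cv2.INTER_CUBIC)]))
E
```

```text
[ 0.59954459 -0.26954397  0.07985011]
```

View pics/chk.png

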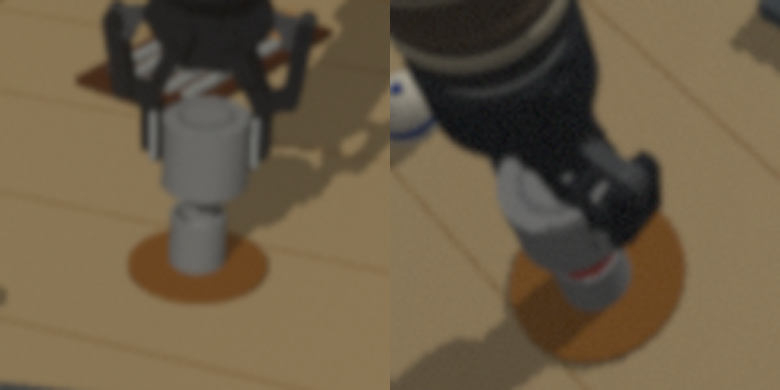

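The picture shows the cover held level above the tin (both views), about 4 mm short in x. I correct that and lower.

>>> {"fn": "arm_command", "kwargs": {"increments": [[0.05,[0.004,-0.0015,0],[0,0,0]],[0.05,[0,0,0],[0,0,0]],[0.05,[0,0,0],[0,0,0]]]}}

```text
time_s: 10.35
eef_pos: [0.6073, -0.2727, 0.0868]
ee_rot: [3.14, 0.001, 1.772]
force: [-0.5, 0.0, -1.1]
opening: 0.0599
finger_force: 38.7
```

>>> {"fn": "arm_command", "kwargs": {"increments": [[0.05,[0,0,-0.012],[0,0,0]],[0.05,[0,0,-0.012],[0,0,0]],[0.05,[0,0,-0.012],[0,0,0]],[0.05,[0,0,-0.012],[0,0,0]],[0.05,[0,0,-0.008],[0,0,0]],[0.05,[0,0,-0.004],[0,0,0]],[0.05,[0,0,-0.002],[0,0,0]],[0.05,[0,0,0],[0,0,0]],[0.05,[0,0,0],[0,0,0]]]}}

```text
time_s: 11.1
eef_pos: [0.6069, -0.2726, 0.0242]
ee_rot: [3.141, 0.0, 1.772]
force: [0.0, -0.6, -1.3]
opening: 0.0603
finger_force: 38.7
```

The earlier reading was lag. I shift back 3 mm and lower the rest.

>>> {"fn": "arm_command", "kwargs": {"increments": [[0.05,[-0.003,0.0015,0],[0,0,0]],[0.05,[0,0,-0.004],[0,0,0]],[0.05,[0,0,-0.003],[0,0,0]],[0.05,[0,0,-0.0015],[0,0,0]],[0.05,[0,0,0],[0,0,0]],[0.05,[0,0,0],[0,0,0]]]}}

```text
time_s: 11.6
eef_pos: [0.6036, -0.271, 0.0159]
ee_rot: [3.141, 0.0, 1.772]
force: [-1.7, 1.4, 4.3]
opening: 0.0597
finger_force: 39.1
```

>>> {"fn": "arm_command", "kwargs": {"increments": [[0.085,[0,0,0],[0,0,0]],[0.085,[0,0,0],[0,0,0]],[0.085,[0,0,0],[0,0,0]],[0.085,[0,0,0],[0,0,0]],[0.085,[0,0,0.01],[0,0,0]],[0.085,[0,0,0.03],[0,0,0]],[0.085,[0,0,0.03],[0,0,0]],[0.085,[0,0,0.03],[0,0,0]],[0.085,[0,0,0.03],[0,0,0]],[0.085,[-0.021,-0.002,0],[0,0,0]],[0.085,[-0.024,-0.002,0],[0,0,0]],[0.085,[-0.024,-0.002,0],[0,0,0]],[0.085,[-0.024,-0.002,0],[0,0,0]],[0.085,[-0.024,-0.002,0],[0,0,0]],[0.085,[-0.024,-0.002,0],[0,0,0]],[0.085,[-0.024,-0.001,0],[0,0,0]],[0.085,[0,0,0],[0,0,0]],[0.085,[0,0,0],[0,0,0]],[0.085,[0,0,0],[0,0,0]]]}}

```text
time_s: 13.18
eef_pos: [0.4393, -0.2843, 0.1461]
ee_rot: [3.14, 0.001, 1.772]
force: [1.2, -0.9, 0.7]
opening: 0.0847
finger_force: 0.0
```

```bash
python3 - <<'E'
from h import *
i=bot.camera_info("wrist");im=bot.camera("wrist");cv2.imwrite("pics/w4.png",im)
print(bot.get_obs()["eef_pos"])
def px(X): q=i["K"]@(i["R"]@np.array(X)+i["t"]);return q[:2]/q[2]
k=blob(im,px([.439,-.284,.037]),lambda h,s,v:(h>100)&(h<135)&(s>120)&(v>40),18); print("knob",cen(k),cv2.contourArea(k),ray(i,cen(k),.037))
c=blob(im,px([.439,-.284,.02]),lambda h,s,v:((s<60)&(v>70))|((h>100)&(h<135)&(s>100)),45); print("sil",cen(c),cv2.boundingRect(c),ray(i,cen(c),.018))
a=bot.camera_info("scene");b=bot.camera_info("side");ia=bot.camera("scene");ib=bot.camera("side")
def px(i,X): q=i["K"]@(i["R"]@np.array(X)+i["t"]);return q[:2]/q[2]
g=lambda h,s,v:(s<60)|((h>75)&(h<150))
X=[.603,-.271,.03]
A=blob(ia,px(a,X),g,30);B=blob(ib,px(b,X),g,28)
print("cover",tri(a,cen(A),b,cen(B)).round(4))
E
```

```text
[ 0.43954634 -0.28420523  0.14581861]
knob [277.58249158 210.0976431 ] 49.5 [ 0.43796696 -0.28740439  0.037     ]
sil [277.61051513 203.14487291] (255, 179, 46, 49) [ 0.43777415 -0.28695552  0.018     ]
cover [ 0.6036 -0.2701  0.0302]
```

View pics/w4.png

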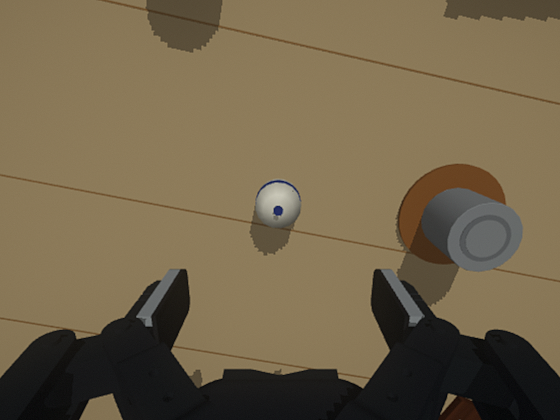

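The picture shows the cover seated on the mat at (470,228) with its triangulated mid-height as expected, and the dropper knob at (278,210). I grasp the dropper at (0.438,-0.287).

>>> {"fn": "arm_command", "kwargs": {"increments": [[0.07,[-0.0016,-0.003,-0.025],[0,0,0]],[0.07,[0,0,-0.03],[0,0,0]],[0.07,[0,0,-0.03],[0,0,0]],[0.07,[0,0,-0.03],[0,0,0]],[0.06,[0,0,-0.015],[0,0,0]],[0.06,[0,0,-0.009],[0,0,0]],[0.06,[0,0,-0.003],[0,0,0]],[0.03,[0,0,0],[0,0,0]],[0.03,[0,0,0],[0,0,0]],[0.03,[0,0,0],[0,0,0]],[0.03,[0,0,0],[0,0,0]],[0.03,[0,0,0],[0,0,0]]], "newtons": 30}}

```text
time_s: 14.33
eef_pos: [0.4377, -0.2874, 0.0043]
ee_rot: [3.14, 0.001, 1.772]
force: [0.4, 0.0, 2.5]
opening: 0.0388
finger_force: 30.5
```

>>> {"fn": "arm_command", "kwargs": {"increments": [[0.03,[0,0,0.01],[0,0,0]],[0.03,[0,0,0.03],[0,0,0]],[0.03,[0,0,0.03],[0,0,0]],[0.03,[0,0,0.03],[0,0,0]],[0.03,[0,0,0.02],[0,0,0]],[0.03,[0,0,0],[0,0,0]],[0.03,[0,0,0],[0,0,0]]]}}

```text
time_s: 14.92
eef_pos: [0.4378, -0.2875, 0.1252]
ee_rot: [3.139, 0.002, 1.772]
force: [0.7, 0.0, -1.9]
opening: 0.0389
finger_force: 30.5
```

>>> {"fn": "arm_command", "kwargs": {"increments": [[0.03,[0.0097,0.0235,0],[0,0,0]],[0.03,[0.0097,0.0235,0],[0,0,0]],[0.03,[0.0097,0.0235,0],[0,0,0]],[0.03,[0.0097,0.0235,0],[0,0,0]],[0.03,[0.0097,0.0235,0],[0,0,0]],[0.03,[0.0097,0.0235,0],[0,0,0]],[0.03,[0.0097,0.0235,0],[0,0,0]],[0.03,[0.0097,0.0235,0],[0,0,0]],[0.03,[0.0097,0.0235,0],[0,0,0]],[0.03,[0.0097,0.0235,0],[0,0,0]],[0.03,[0.0097,0.0235,0],[0,0,0]],[0.03,[0.0097,0.0235,0],[0,0,0]],[0.03,[0.0097,0.0235,0],[0,0,0]],[0.03,[0.0097,0.0235,0],[0,0,0]],[0.03,[0,0,0],[0,0,0]],[0.03,[0,0,0],[0,0,0]],[0.03,[0,0,-0.02],[0,0,0]],[0.03,[0,0,-0.02],[0,0,0]],[0.03,[0,0,0],[0,0,0]],[0.03,[0,0,0],[0,0,0]]]}}

```text
time_s: 16.58
eef_pos: [0.5711, 0.041, 0.0819]
ee_rot: [-3.138, -0.0, 1.771]
force: [0.7, 0.2, -0.4]
opening: 0.0392
finger_force: 30.5
```

```bash
python3 - <<'E'
from h import *
i=bot.camera_info("wrist");im=bot.camera("wrist");cv2.imwrite("pics/w5.png",im);np.save("w5.npy",im)
print(bot.get_obs()["eef_pos"],bot.get_obs()["ee_rot"])
E
```

```text
[0.57212712 0.04120916 0.08321546] [-3.14009679e+00 -6.55935204e-05  1.77082603e+00]
```

View pics/w5.png

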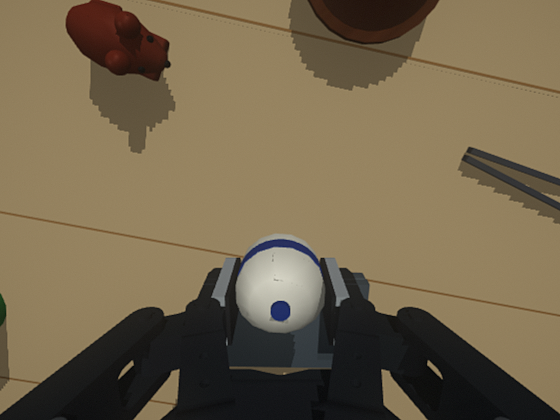

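The dropper is held upright, the gripper is aligned with the inkstone below it, and the mouse's nose is at (167,63). I lower and release.

>>> {"fn": "arm_command", "kwargs": {"increments": [[0.03,[0.0015,0,-0.02],[0,0,0]],[0.03,[0,0,-0.02],[0,0,0]],[0.03,[0,0,-0.018],[0,0,0]],[0.03,[0,0,-0.01],[0,0,0]],[0.03,[0,0,-0.005],[0,0,0]],[0.03,[0,0,-0.003],[0,0,0]],[0.03,[0,0,0],[0,0,0]],[0.03,[0,0,0],[0,0,0]],[0.03,[0,0,0],[0,0,0]]]}}

```text
time_s: 17.38
eef_pos: [0.5751, 0.042, 0.0084]
ee_rot: [3.14, 0.0, 1.772]
force: [0.1, -1.0, -1.1]
opening: 0.0387
finger_force: 30.6
```

>>> {"fn": "arm_command", "kwargs": {"increments": [[0.03,[0,0,-0.002],[0,0,0]],[0.03,[0,0,-0.0015],[0,0,0]],[0.03,[0,0,-0.0005],[0,0,0]],[0.03,[0,0,0],[0,0,0]]]}}

```text
time_s: 17.72
eef_pos: [0.5748, 0.042, 0.0043]
ee_rot: [3.14, 0.0, 1.772]
force: [-0.6, -0.2, 5.8]
opening: 0.039
finger_force: 31.1
```

>>> {"fn": "arm_command", "kwargs": {"increments": [[0.06,[0,0,0],[0,0,0]],[0.06,[0,0,0],[0,0,0]],[0.06,[0,0,0],[0,0,0]],[0.06,[0,0,0.01],[0,0,0]],[0.06,[0,0,0.025],[0,0,0]],[0.07,[0,0,0.03],[0,0,0]],[0.085,[0,0,0.03],[0,0,0]],[0.085,[0,0,0.03],[0,0,0]],[0.085,[0,0,0.02],[0,0,0]],[0.085,[0,0,0],[0,0,0]]]}}

```text
time_s: 18.55
eef_pos: [0.5767, 0.0422, 0.1543]
ee_rot: [3.133, 0.001, 1.772]
force: [0.3, -0.5, -0.4]
opening: 0.0849
finger_force: 0.0
```

>>> {"fn": "arm_command", "kwargs": {"increments": [[0.085,[-0.0062,0.005,0],[0,0,-0.1035]],[0.085,[-0.0062,0.005,0],[0,0,-0.1035]],[0.085,[-0.0062,0.005,0],[0,0,-0.1035]],[0.085,[-0.0062,0.005,0],[0,0,-0.1035]],[0.085,[-0.0062,0.005,0],[0,0,-0.1035]],[0.085,[-0.0062,0.005,0],[0,0,-0.1035]],[0.085,[-0.0062,0.005,0],[0,0,-0.1035]],[0.085,[-0.0062,0.005,0],[0,0,-0.1035]],[0.085,[-0.0062,0.005,0],[0,0,-0.1035]],[0.085,[-0.0062,0.005,0],[0,0,-0.1035]],[0.085,[-0.0062,0.005,0],[0,0,-0.1035]],[0.085,[-0.0062,0.005,0],[0,0,-0.1035]],[0.085,[-0.0062,0.005,0],[0,0,-0.1035]],[0.085,[-0.0062,0.005,0],[0,0,-0.1035]],[0.085,[-0.0062,0.005,0],[0,0,-0.1035]],[0.085,[-0.0062,0.005,0],[0,0,-0.1035]],[0.085,[-0.0062,0.005,0],[0,0,-0.1035]],[0.085,[-0.0062,0.005,0],[0,0,-0.1035]],[0.085,[-0.0062,0.005,0],[0,0,-0.1035]],[0.085,[-0.0062,0.005,0],[0,0,-0.1035]]]}}

```text
time_s: 20.22
eef_pos: [0.4562, -0.01, 0.1482]
ee_rot: [-3.022, 0.002, -0.098]
force: [-0.1, -0.9, 0.3]
opening: 0.0848
finger_force: 0.0
```

>>> {"fn": "arm_command", "kwargs": {"increments": [[0.085,[0,0,0],[0,0,0]],[0.085,[0,0,0],[0,0,0]]]}}

```text
time_s: 20.38
eef_pos: [0.456, -0.0103, 0.1484]
ee_rot: [-3.023, 0.002, -0.098]
force: [-0.0, -0.4, -0.2]
opening: 0.0848
finger_force: 0.0
```

```bash
python3 - <<'E'
from h import *
i=bot.camera_info("wrist");im=bot.camera("wrist")
o=bot.get_obs();print(o["eef_pos"],o["ee_rot"])
def px(X): q=i["K"]@(i["R"]@np.array(X)+i["t"]);return q[:2]/q[2]
R=lambda h,s,v:(s>130)&((h<8)|(h>170))&(v>30)
c=blob(im,px([.453,.139,.018]),R,75);print(cen(c),cv2.boundingRect(c),cv2.contourArea(c))
W=np.array([ray(i,p[0],.018)[:2]*1000 for p in c],np.float32)
print("ell",cv2.fitEllipse(W),"minrect",cv2.minAreaRect(W),"mean",ray(i,cen(c),.018))
s=px([.592,.206,.018]);print("stand at",s)
cv2.drawContours(im,[c],-1,(255,0,255),1);cv2.imwrite("pics/w6.png",im)
# two-view fix of the stand from the fixed cameras (dark disc)
for n in("scene","side"):
    I=bot.camera_info(n);g=bot.camera(n)
    q=I["K"]@(I["R"]@np.array([.592,.206,.016])+I["t"]);q=q[:2]/q[2]
    c=blob(g,q,lambda h,s,v:(v<85)&(s>100)&((h<14)|(h>165)),38)
    H=cv2.convexHull(c);W=np.array([ray(I,p[0],.018)[:2]*1000 for p in H],np.float32)
    print(n,cv2.boundingRect(c),cv2.fitEllipse(W))
E
```

```text
[ 0.45635566 -0.00946539  0.14843382] [-3.02314562e+00  2.10043924e-03 -9.63061993e-02]
[137.36563186 220.55346504] (119, 199, 33, 40) 531.5
ell ((449.8132629394531, 146.7366943359375), (23.895862579345703, 45.01049041748047), 98.66050720214844) minrect ((448.460693359375, 145.1292724609375), (44.03752136230469, 26.51222801208496), 13.65806770324707) mean [0.44614843 0.14628357 0.018     ]
stand at [34.73098753 65.4795754 ]
scene (346, 169, 34, 26) ((594.093994140625, 203.46119689941406), (78.599853515625, 83.13182830810547), 29.944028854370117)
side (186, 260, 51, 40) ((589.8593139648438, 209.00169372558594), (80.05258178710938, 84.25051879882812), 31.312345504760742)
```

View pics/w6.png

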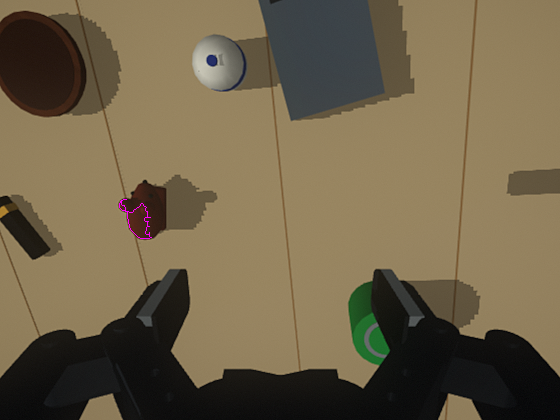

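The arm lagged and tilted, so I check the joints.

```bash
python3 - <<'E'
from station import bot
o=bot.get_obs();print(o["joint_positions"].round(3),o["ee_rot"].round(3),o["eef_pos"].round(3),o["time_s"])
E
```

```text
[-0.095  0.011 -0.35   1.212  0.118  3.141] [-3.023e+00  2.000e-03 -9.400e-02] [ 0.457 -0.009  0.148] 20.5333
```

The last joint was at its limit (yaw = q1 − q6 + π), so I unwind the other way: yaw 2.84 for the mouse. The tilt goes first, then the turn.

>>> {"fn": "arm_command", "kwargs": {"increments": [[0.085,[0,0,0],[0,0,0.096]],[0.085,[0,0,0],[-0.059,0,0]],[0.085,[0,0,0],[-0.059,0,0]],[0.085,[0,0,0],[0,0,0]],[0.085,[0,0,0],[0,0,0]]]}}

```text
time_s: 20.95
eef_pos: [0.4567, -0.0074, 0.1484]
ee_rot: [-3.14, 0.002, 0.004]
force: [-0.1, 0.2, -0.5]
opening: 0.0848
finger_force: 0.0
```

>>> {"fn": "arm_command", "kwargs": {"increments": [[0.085,[0,0.01,0],[0,0,0.11]],[0.085,[0,0.01,0],[0,0,0.11]],[0.085,[0,0.01,0],[0,0,0.11]],[0.085,[0,0.01,0],[0,0,0.11]],[0.085,[0,0.01,0],[0,0,0.11]],[0.085,[0,0.01,0],[0,0,0.11]],[0.085,[0,0.01,0],[0,0,0.11]],[0.085,[0,0.01,0],[0,0,0.11]],[0.085,[0,0.01,0],[0,0,0.11]],[0.085,[0,0.01,0],[0,0,0.11]],[0.085,[0,0.01,0],[0,0,0.11]],[0.085,[0,0.01,0],[0,0,0.11]],[0.085,[0,0.01,0],[0,0,0.11]],[0.085,[0,0.01,0],[0,0,0.11]],[0.085,[0,0.01,0],[0,0,0.11]],[0.085,[0,0,0],[0,0,0.11]],[0.085,[0,0,0],[0,0,0.11]],[0.085,[0,0,0],[0,0,0.11]],[0.085,[0,0,0],[0,0,0.11]],[0.085,[0,0,0],[0,0,0.11]]]}}

```text
time_s: 22.62
eef_pos: [0.4565, 0.1412, 0.1483]
ee_rot: [-3.141, 0.001, 2.207]
force: [0.6, -0.4, 0.5]
opening: 0.0851
finger_force: 0.0
```

>>> {"fn": "arm_command", "kwargs": {"increments": [[0.085,[0,0,0],[0,0,0.11]],[0.085,[0,0,0],[0,0,0.11]],[0.085,[0,0,0],[0,0,0.11]],[0.085,[0,0,0],[0,0,0.11]],[0.085,[0,0,0],[0,0,0.11]],[0.085,[0,0,0],[0,0,0.09]],[0.085,[0,0,0],[0,0,0]],[0.085,[0,0,0],[0,0,0]]]}}

```text
time_s: 23.28
eef_pos: [0.4565, 0.141, 0.1483]
ee_rot: [3.141, 0.001, 2.838]
force: [-0.8, -0.6, -0.4]
opening: 0.085
finger_force: 0.0
```

```bash
cat > mouse.py <<'E'
from h import *
i=bot.camera_info("wrist");im=bot.camera("wrist");np.save("w7.npy",im)
o=bot.get_obs();print(o["eef_pos"],o["ee_rot"],o["joint_positions"].round(2))
def px(X): q=i["K"]@(i["R"]@np.array(X)+i["t"]);return q[:2]/q[2]
R=lambda h,s,v:(s>130)&((h<10)|(h>168))
c=blob(im,px([.453,.139,.018]),R,75);print(cen(c),cv2.boundingRect(c),cv2.contourArea(c))
W=np.array([ray(i,p[0],.018)[:2]*1000 for p in c],np.float32)
print("ell",cv2.fitEllipse(W),"minrect",cv2.minAreaRect(W),"mean",ray(i,cen(c),.018))
vx,vy=cv2.fitLine(np.array([ray(i,(x,y),.018)[:2] for y,x in np.argwhere(cv2.drawContours(np.zeros(im.shape[:2],np.uint8),[c],-1,1,-1))],np.float32),cv2.DIST_L2,0,.01,.01)[:2].ravel();print("axis angle",np.arctan2(vy,vx))
cv2.drawContours(im,[c],-1,(255,0,255),1);cv2.imwrite("pics/w7.png",im)
E
python3 mouse.py
```

```text
[0.4565393  0.14101224 0.14831989] [3.14153094e+00 1.61493984e-03 2.83807716e+00] [ 0.3   0.05 -0.31  1.21 -0.    0.6 ]
[274.76828529 197.64684498] (256, 163, 38, 70) 1925.5
ell ((453.42584228515625, 136.4010467529297), (33.78048324584961, 63.111541748046875), 69.53668212890625) minrect ((453.36328125, 136.2276153564453), (33.20606994628906, 63.99282455444336), 73.3207015991211) mean [0.45250186 0.13679478 0.018     ]
axis angle -0.37419057
```

The mouse's ellipse fits the given sizes (34 x 63 mm), with centre (0.4535,0.137) and axis −0.36 rad. I grasp it across the belly.

>>> {"fn": "arm_command", "kwargs": {"increments": [[0.07,[-0.003,-0.004,-0.025],[0,0,-0.06]],[0.07,[0,0,-0.03],[0,0,0]],[0.07,[0,0,-0.03],[0,0,0]],[0.07,[0,0,-0.03],[0,0,0]],[0.065,[0,0,-0.018],[0,0,0]],[0.06,[0,0,-0.009],[0,0,0]],[0.06,[0,0,-0.003],[0,0,0]],[0.025,[0,0,0],[0,0,0]],[0.025,[0,0,0],[0,0,0]],[0.025,[0,0,0],[0,0,0]],[0.025,[0,0,0],[0,0,0]],[0.025,[0,0,0],[0,0,0]],[0.025,[0,0,0],[0,0,0]]], "newtons": 30}}

```text
time_s: 24.42
eef_pos: [0.4547, 0.1374, 0.0049]
ee_rot: [3.14, 0.004, 2.78]
force: [0.0, -0.5, 6.2]
opening: 0.0322
finger_force: 30.2
```

>>> {"fn": "arm_command", "kwargs": {"increments": [[0.025,[0,0,0.01],[0,0,0]],[0.025,[0,0,0.03],[0,0,0]],[0.025,[0,0,0.03],[0,0,0]],[0.025,[0,0,0.03],[0,0,0]],[0.025,[0.0138,0.007,0],[0,0,0]],[0.025,[0.0138,0.007,0],[0,0,0]],[0.025,[0.0138,0.007,0],[0,0,0]],[0.025,[0.0138,0.007,0],[0,0,0]],[0.025,[0.0138,0.007,0],[0,0,0]],[0.025,[0.0138,0.007,0],[0,0,0]],[0.025,[0.0138,0.007,0],[0,0,0]],[0.025,[0.0138,0.007,0],[0,0,0]],[0.025,[0.0138,0.007,0],[0,0,0]],[0.025,[0.0138,0.007,0],[0,0,0]],[0.025,[0,0,0],[0,0,0]],[0.025,[0,0,0],[0,0,0]],[0.025,[0,0,0],[0,0,0]]]}}

```text
time_s: 25.83
eef_pos: [0.5908, 0.2067, 0.1036]
ee_rot: [-3.141, 0.002, 2.78]
force: [0.1, -0.5, 0.1]
opening: 0.0322
finger_force: 30.1
```

```bash
python3 - <<'E'
from h import *
i=bot.camera_info("wrist");im=bot.camera("wrist");o=bot.get_obs();print(o["eef_pos"],o["ee_rot"],o["opening"])
def px(i,X): q=i["K"]@(i["R"]@np.array(X)+i["t"]);return q[:2]/q[2]
c=blob(im,px(i,[.592,.206,.018]),lambda h,s,v:(s>110)&((h<16)|(h>165))&(v<75),130)
W=np.array([ray(i,p[0],.018)[:2] for p in cv2.convexHull(c)],np.float32);print("stand wrist",cv2.minEnclosingCircle(W),cv2.boundingRect(c))
J=bot.camera("side");I=bot.camera_info("side");q=px(I,[.592,.206,.08]).astype(int);print(q)
v=cv2.drawContours(im.copy(),[c],-1,(255,0,255),1)
s=cv2.resize(J[max(q[1]-75,0):q[1]+75,max(q[0]-75,0):q[0]+75],(420,420),interpolation=cv2.INTER_CUBIC)
cv2.imwrite("pics/w8.png",np.hstack([v[:,90:470],s]))
E
```

```text
[0.59076554 0.20661266 0.10365193] [-3.14082132e+00  1.75995642e-03  2.78037391e+00] 0.03228935816352874
stand wrist ((0.628909707069397, 0.18624097108840942), 0.07777494192123413) (225, 172, 103, 174)
[206 249]
```

View pics/w8.png

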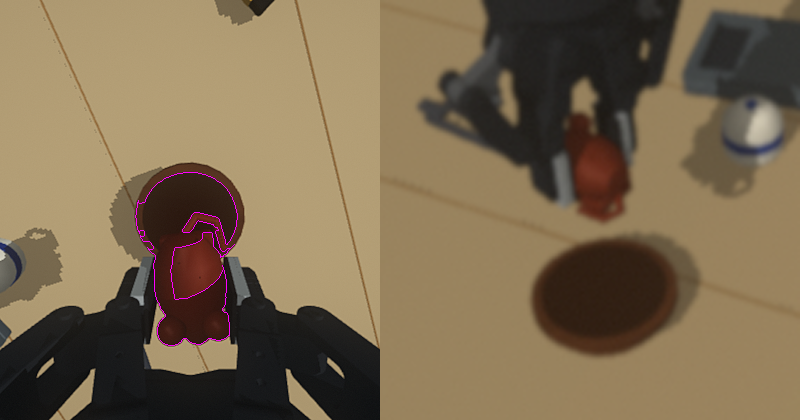

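The mouse is held upright over the stand. Its disc spans columns 225–334 (centred on the tool) with its far edge at row 163, and I use that edge to check the offset.

```bash
python3 - <<'E'
from h import *
i=bot.camera_info("wrist");p=bot.get_obs()["eef_pos"];u=np.array([np.cos(2.78),np.sin(2.78)])
for q,z in(((280,163),.018),((280,172),.018),((280,163),.009)):
    X=ray(i,q,z);e=X[:2]-p[:2];print(X.round(4),"along",e@u,"lat",e@[u[1],-u[0]],"centre",(X[:2]-.042*u).round(4))
for c in(225,334): print(ray(i,(c,212),.018).round(4))
E
```

```text
[0.5525 0.2204 0.018 ] along 0.04072768815752962 lat -0.0006255730977974337 centre [0.5918 0.2056]
[0.5586 0.2181 0.018 ] along 0.034145562608211256 lat -0.0006242599119873579 centre [0.5979 0.2032]
[0.5538 0.2199 0.009 ] along 0.03927447991757997 lat -0.0006372649864485206 centre [0.5931 0.205 ]
[0.5726 0.1681 0.018 ]
[0.6018 0.2456 0.018 ]
```

>>> {"fn": "arm_command", "kwargs": {"increments": [[0.025,[0.0015,-0.0005,-0.02],[0,0,0]],[0.025,[0,0,-0.025],[0,0,0]],[0.025,[0,0,-0.018],[0,0,0]],[0.025,[0,0,-0.01],[0,0,0]],[0.025,[0,0,-0.005],[0,0,0]],[0.025,[0,0,0],[0,0,0]],[0.025,[0,0,0],[0,0,0]]]}}

```text
time_s: 26.52
eef_pos: [0.5933, 0.2065, 0.0263]
ee_rot: [3.141, 0.003, 2.78]
force: [0.7, 0.1, -0.3]
opening: 0.0322
finger_force: 30.1
```

>>> {"fn": "arm_command", "kwargs": {"increments": [[0.025,[0,0,-0.001],[0,0,0]],[0.025,[0,0,-0.001],[0,0,0]],[0.025,[0,0,0],[0,0,0]]]}}

```text
time_s: 26.77
eef_pos: [0.5935, 0.2066, 0.0242]
ee_rot: [3.141, 0.003, 2.78]
force: [-0.4, -1.3, -1.0]
opening: 0.0325
finger_force: 30.1
```

>>> {"fn": "arm_command", "kwargs": {"increments": [[0.025,[0,0,-0.001],[0,0,0]],[0.025,[0,0,-0.001],[0,0,0]],[0.025,[0,0,0],[0,0,0]]]}}

```text
time_s: 27.02
eef_pos: [0.5935, 0.2067, 0.023]
ee_rot: [3.141, 0.003, 2.781]
force: [-3.5, -0.3, 7.4]
opening: 0.0323
finger_force: 30.7
```

>>> {"fn": "arm_command", "kwargs": {"increments": [[0.065,[0,0,0],[0,0,0]],[0.065,[0,0,0],[0,0,0]],[0.065,[0,0,0],[0,0,0]],[0.065,[0,0,0.01],[0,0,0]],[0.065,[0,0,0.03],[0,0,0]],[0.065,[0,0,0.03],[0,0,0]],[0.065,[0,0,0.03],[0,0,0]],[0.065,[0,0,0.025],[0,0,0]],[0.065,[-0.0149,0.0085,0],[0,0,0.091]],[0.065,[-0.0149,0.0085,0],[0,0,0.091]],[0.065,[-0.0149,0.0085,0],[0,0,0.091]],[0.065,[-0.0149,0.0085,0],[0,0,0.091]],[0.065,[-0.0149,0.0085,0],[0,0,0.091]],[0.065,[-0.0149,0.0085,0],[0,0,0.091]],[0.065,[-0.0149,0.0085,0],[0,0,0.091]],[0.065,[-0.0149,0.0085,0],[0,0,0.091]],[0.065,[-0.0149,0.0085,0],[0,0,0.091]],[0.065,[-0.0149,0.0085,0],[0,0,0.091]]]}}

```text
time_s: 28.52
eef_pos: [0.4433, 0.2918, 0.1471]
ee_rot: [-3.141, 0.003, -2.588]
force: [0.1, -0.2, -0.2]
opening: 0.0646
finger_force: 0.0
```

>>> {"fn": "arm_command", "kwargs": {"increments": [[0.065,[0,0,0],[0,0,0]],[0.065,[0,0,0],[0,0,0]]]}}

```text
time_s: 28.68
eef_pos: [0.4438, 0.2918, 0.1472]
ee_rot: [-3.141, 0.003, -2.593]
force: [0.7, 0.5, -0.5]
opening: 0.0647
finger_force: 0.0
```

```bash
cat > stick.py <<'E'
from h import *
i=bot.camera_info("wrist");im=bot.camera("wrist");np.save("w9.npy",im)
o=bot.get_obs();print(o["eef_pos"],o["ee_rot"],o["time_s"])
def px(X): q=i["K"]@(i["R"]@np.array(X)+i["t"]);return q[:2]/q[2]
hsv=cv2.cvtColor(im,cv2.COLOR_BGR2HSV);s=px([.445,.29,.012]);print("at",s,[hsv[int(s[1])+d,int(s[0])].tolist() for d in(-60,-30,0,30)])
# stick = dark body or saturated brass band
c=blob(im,s,lambda h,s,v:(v<48)|((s>170)&(h>10)&(h<30)),65)
W=np.array([ray(i,p[0],.010)[:2]*1000 for p in c],np.float32)
print(cen(c),cv2.boundingRect(c),cv2.minAreaRect(W),cv2.fitEllipse(W))
E
python3 stick.py
python3 - <<'E'
from h import *
a=bot.camera_info("scene");b=bot.camera_info("side");ia=bot.camera("scene");ib=bot.camera("side")
def px(i,X): q=i["K"]@(i["R"]@np.array(X)+i["t"]);return q[:2]/q[2]
R=lambda h,s,v:(s>120)&((h<9)|(h>170))&(v>45)
X=[.592,.206,.036]
A=blob(ia,px(a,X),R,22);B=blob(ib,px(b,X),R,28)
print("mouse",cv2.boundingRect(A),cv2.boundingRect(B),tri(a,cen(A),b,cen(B)).round(4))
E
```

```text
[0.44428406 0.2916134  0.14702521] [-3.14098798e+00  3.12533651e-03 -2.59370359e+00] 28.7333
at [278.26786429 199.44473583] [[20, 91, 159], [21, 92, 36], [16, 83, 34], [19, 96, 37]]
[280.32255266 194.38550186] (268, 156, 26, 78) ((441.9145812988281, 290.2227478027344), (72.37939453125, 17.454660415649414), 24.79839324951172) ((441.8777160644531, 290.0784912109375), (18.0445499420166, 95.7928237915039), 115.12113952636719)
mouse (356, 167, 22, 15) (194, 254, 29, 37) [0.5911 0.213  0.0346]
```

The stick measures 72.4 x 17.5 mm, as given, with centre (0.442,0.290) and axis 0.433. I grasp it across the middle.

>>> {"fn": "arm_command", "kwargs": {"increments": [[0.05,[-0.0024,-0.0015,-0.025],[0,0,-0.116]],[0.05,[0,0,-0.03],[0,0,0]],[0.05,[0,0,-0.03],[0,0,0]],[0.05,[0,0,-0.03],[0,0,0]],[0.045,[0,0,-0.015],[0,0,0]],[0.04,[0,0,-0.009],[0,0,0]],[0.04,[0,0,-0.004],[0,0,0]],[0.04,[0,0,0],[0,0,0]],[0.03,[0,0,0],[0,0,0]]]}}

```text
time_s: 29.58
eef_pos: [0.4426, 0.2903, 0.0044]
ee_rot: [-3.141, 0.004, -2.709]
force: [1.0, -0.2, 0.2]
opening: 0.0306
finger_force: 0.0
```

>>> {"fn": "arm_command", "kwargs": {"increments": [[0.01,[0,0,0],[0,0,0]],[0.01,[0,0,0],[0,0,0]],[0.01,[0,0,0],[0,0,0]],[0.01,[0,0,0],[0,0,0]],[0.01,[0,0,0],[0,0,0]]], "newtons": 30}}

```text
time_s: 30.0
eef_pos: [0.4428, 0.2906, 0.0049]
ee_rot: [-3.141, 0.005, -2.709]
force: [0.5, -0.5, 5.9]
opening: 0.0168
finger_force: 30.6
```

>>> {"fn": "arm_command", "kwargs": {"increments": [[0.01,[0,0,0.01],[0,0,0]],[0.01,[0,0,0.03],[0,0,0]],[0.01,[0,0,0.03],[0,0,0]],[0.01,[0,0,0.03],[0,0,0]],[0.01,[0,0,0.02],[0,0,0]],[0.01,[0.0092,-0.0235,0],[0,0,-0.0174]],[0.01,[0.0092,-0.0235,0],[0,0,-0.0174]],[0.01,[0.0092,-0.0235,0],[0,0,-0.0174]],[0.01,[0.0092,-0.0235,0],[0,0,-0.0174]],[0.01,[0.0092,-0.0235,0],[0,0,-0.0174]],[0.01,[0.0092,-0.0235,0],[0,0,-0.0174]],[0.01,[0.0092,-0.0235,0],[0,0,-0.0174]],[0.01,[0.0092,-0.0235,0],[0,0,-0.0174]],[0.01,[0.0092,-0.0235,0],[0,0,-0.0174]],[0.01,[0.0092,-0.0235,0],[0,0,-0.0174]],[0.01,[0.0092,-0.0235,0],[0,0,-0.0174]],[0.01,[0.0092,-0.0235,0],[0,0,-0.0174]],[0.01,[0.0092,-0.0235,0],[0,0,-0.0174]],[0.01,[0.0092,-0.0235,0],[0,0,-0.0174]]]}}

```text
time_s: 31.58
eef_pos: [0.5706, -0.0402, 0.1241]
ee_rot: [-3.141, 0.002, -2.953]
force: [-0.0, 0.8, -0.7]
opening: 0.0167
finger_force: 29.8
```

>>> {"fn": "arm_command", "kwargs": {"increments": [[0.01,[0,0,0],[0,0,0]],[0.01,[0,0,0],[0,0,0]],[0.01,[0,0,0],[0,0,0]]]}}

```text
time_s: 31.83
eef_pos: [0.57, -0.0387, 0.1236]
ee_rot: [3.141, 0.002, -2.952]
force: [-0.3, 0.2, -0.5]
opening: 0.0167
finger_force: 29.8
```

```bash
python3 - <<'E'
from h import *
o=bot.get_obs();print(o["eef_pos"],o["ee_rot"],o["opening"],o["finger_force"])
i=bot.camera_info("wrist");im=bot.camera("wrist")
def px(i,X): q=i["K"]@(i["R"]@np.array(X)+i["t"]);return q[:2]/q[2]
# held stick: dark blob between pads; ends in the tool frame (approx z of stick)
p=o["eef_pos"];s=px(i,p-[0,0,0]);print("tcp px",s)
# stone top corners re-measured from both fixed cams: slate mask -> quad
for n,st in(("scene",(291,243)),("side",(273,196))):
    I=bot.camera_info(n);g=bot.camera(n);k=blob(g,st,lambda h,s,v:(h>85)&(h<130)&(s>25)&(v<110),42)
    if k is not None: W=np.array([ray(I,q[0],.012)[:2]*1000 for q in k],np.float32);print(n,cv2.minAreaRect(W))
D=blob(bot.camera("scene"),px(bot.camera_info("scene"),[.574,.042,.02]),lambda h,s,v:(s<60)&(v>75)|((h>100)&(h<130)&(s>90)),18)
E_=blob(bot.camera("side"),px(bot.camera_info("side"),[.574,.042,.02]),lambda h,s,v:(s<60)&(v>75)|((h>100)&(h<130)&(s>90)),18)
print("dropper",tri(bot.camera_info("scene"),cen(D),bot.camera_info("side"),cen(E_)),cv2.boundingRect(D),cv2.boundingRect(E_))
E
```

```text
[ 0.57000885 -0.03871047  0.12363495] [ 3.14139157e+00  1.80174031e-03 -2.95230854e+00] 0.016701681956641148 29.840925335884094
tcp px [281.15922141 271.20628331]
scene ((591.4093017578125, -36.787906646728516), (113.65206909179688, 75.7676773071289), 9.76842975616455)
side ((570.2540893554688, 54.47709655761719), (34.81847381591797, 13.041532516479492), 27.67233657836914)
dropper [0.57361988 0.04666966 0.01890462] (302, 206, 19, 21) (253, 207, 22, 26)
```

>>> {"fn": "arm_command", "kwargs": {"increments": [[0.01,[0.0015,0.0005,-0.02],[0,0,0]],[0.01,[0,0,-0.025],[0,0,0]],[0.01,[0,0,-0.025],[0,0,0]],[0.01,[0,0,-0.014],[0,0,0]],[0.01,[0,0,-0.008],[0,0,0]],[0.01,[0,0,-0.004],[0,0,0]],[0.01,[0,0,0],[0,0,0]],[0.01,[0,0,0],[0,0,0]]]}}

```text
time_s: 32.75
eef_pos: [0.5725, -0.0384, 0.0283]
ee_rot: [-3.141, 0.003, -2.952]
force: [0.0, 0.8, 0.4]
opening: 0.0167
finger_force: 29.8
```

>>> {"fn": "arm_command", "kwargs": {"increments": [[0.01,[0,0,-0.001],[0,0,0]],[0.01,[0,0,-0.001],[0,0,0]],[0.01,[0,0,0],[0,0,0]]]}}

```text
time_s: 33.0
eef_pos: [0.5724, -0.0386, 0.0261]
ee_rot: [-3.141, 0.003, -2.952]
force: [0.1, -0.8, -0.5]
opening: 0.017
finger_force: 29.8
```

>>> {"fn": "arm_command", "kwargs": {"increments": [[0.01,[0,0,-0.001],[0,0,0]],[0.01,[0,0,-0.001],[0,0,0]],[0.01,[0,0,0],[0,0,0]]]}}

```text
time_s: 33.25
eef_pos: [0.5723, -0.0386, 0.0249]
ee_rot: [-3.141, 0.004, -2.952]
force: [-3.6, 0.1, 9.0]
opening: 0.0169
finger_force: 30.8
```

>>> {"fn": "arm_command", "kwargs": {"increments": [[0.035,[0,0,0],[0,0,0]],[0.035,[0,0,0],[0,0,0]],[0.035,[0,0,0],[0,0,0]],[0.035,[0,0,0],[0,0,0]],[0.035,[0,0,0.01],[0,0,0]],[0.035,[0,0,0.03],[0,0,0]],[0.035,[0,0,0.03],[0,0,0]],[0.035,[0,0,0.03],[0,0,0]],[0.05,[0,0,0.03],[0,0,0]],[0.085,[0,0.015,0.01],[0,0,0]],[0.085,[-0.005,0.015,0.01],[0,0,0]],[0.085,[-0.005,0.015,0.01],[0,0,0]],[0.085,[-0.005,0.015,0.01],[0,0,0]],[0.085,[-0.005,0.015,0.01],[0,0,0]],[0.085,[0,0,0],[0,0,0]],[0.085,[0,0,0],[0,0,0]]]}}

```text
time_s: 34.58
eef_pos: [0.5522, 0.037, 0.2046]
ee_rot: [-3.141, 0.004, -2.951]
force: [0.6, -0.3, -0.1]
opening: 0.0851
finger_force: 0.0
```

```bash
python3 - <<'E'
from h import *
o=bot.get_obs();print(o["eef_pos"],o["time_s"])
i=bot.camera_info("wrist");im=bot.camera("wrist")
def px(X): q=i["K"]@(i["R"]@np.array(X)+i["t"]);return q[:2]/q[2]
def rep(n,X,z,cond,r):
    c=blob(im,px(X),cond,r)
    if c is None: print(n,"none",px(X));return
    W=np.array([ray(i,p[0],z)[:2]*1000 for p in c],np.float32);m=cv2.minAreaRect(W)
    print(n,px(X).round(),cv2.boundingRect(c),np.round(m[0],1),np.round(m[1],1),round(m[2],1),"ell",np.round(cv2.fitEllipse(W)[0],1))
rep("stick",[.572,-.038,.032],.030,lambda h,s,v:((v<48)&~((h>85)&(h<130)&(s>60)))|((s>150)&(h>10)&(h<30)),60)
rep("stone",[.589,-.035,.02],.02,lambda h,s,v:(h>85)&(h<130)&(s>25)|(v<45),110)
rep("dropper",[.574,.042,.02],.018,lambda h,s,v:((s<60)&(v>75))|((h>100)&(h<130)&(s>110)&(v>60)),40)
rep("knob",[.574,.042,.038],.037,lambda h,s,v:(h>100)&(h<130)&(s>130)&(v>50),12)
rep("mouse",[.592,.206,.036],.036,lambda h,s,v:(s>130)&((h<9)|(h>168))&(v>60),60)
rep("stand",[.592,.206,.018],.018,lambda h,s,v:(s>100)&((h<16)|(h>165)),100)
s=px([.572,-.038,.032]).astype(int);print(cv2.cvtColor(im,cv2.COLOR_BGR2HSV)[s[1],s[0]-25:s[0]+26:5].tolist())
E
```

```text
[0.55220588 0.03696663 0.20457923] 34.5833
stick [206. 194.] (183, 157, 34, 70) [572.5 -45.4] [73.5 33.3] 10.9 ell [573.8 -43.1]
stone [209. 207.] (166, 151, 78, 108) [590.2 -37. ] [120.9  76.6] 10.6 ell [591.1 -36.8]
dropper [281. 207.] (263, 186, 38, 41) [574.5  42.1] [45.5 40.5] 10.9 ell [574.8  42.4]
knob [282. 212.] (279, 209, 6, 7) [574.7  42.1] [6.5 5.2] 10.9 ell [574.9  42.2]
mouse [427. 254.] (419, 229, 31, 51) [591.5 214.9] [60.5 27.3] 5.7 ell [595.4 216. ]
stand [420. 247.] (382, 211, 76, 70) [591.1 204.4] [85.  83.7] 85.7 ell [591.8 205.4]
[[101, 29, 70], [98, 22, 46], [90, 11, 47], [75, 12, 44], [24, 58, 22], [20, 32, 24], [8, 46, 22], [95, 29, 52], [100, 32, 72], [100, 32, 71], [105, 29, 70]]
```

Stone, stick and dropper check out (dropper in the stone frame ≈ (−0.001,0.081), stick x ≈ −0.018). One overhead check of the mouse.

>>> {"fn": "arm_command", "kwargs": {"increments": [[0.085,[0.004,0.017,0],[0,0,0]],[0.085,[0.004,0.017,0],[0,0,0]],[0.085,[0.004,0.017,0],[0,0,0]],[0.085,[0.004,0.017,0],[0,0,0]],[0.085,[0.004,0.017,0],[0,0,0]],[0.085,[0.004,0.017,0],[0,0,0]],[0.085,[0.004,0.017,0],[0,0,0]],[0.085,[0.004,0.017,0],[0,0,0]],[0.085,[0.004,0.017,0],[0,0,0]],[0.085,[0.004,0.017,0],[0,0,0]],[0.085,[0,0,0],[0,0,0]],[0.085,[0,0,0],[0,0,0]]]}}

```text
time_s: 35.63
eef_pos: [0.5921, 0.207, 0.2027]
ee_rot: [-3.141, 0.001, -2.951]
force: [-0.2, -0.9, -0.2]
opening: 0.0853
finger_force: 0.0
```

```bash
python3 - <<'E'
from h import *
o=bot.get_obs();print(o["eef_pos"],o["time_s"])
i=bot.camera_info("wrist");im=bot.camera("wrist")
def px(X): q=i["K"]@(i["R"]@np.array(X)+i["t"]);return q[:2]/q[2]
def rep(n,X,z,cond,r):
    c=blob(im,px(X),cond,r)
    W=np.array([ray(i,p[0],z)[:2]*1000 for p in c],np.float32);m=cv2.minAreaRect(W)
    print(n,px(X).round(),cv2.boundingRect(c),np.round(m[0],1),np.round(m[1],1),round(m[2],1),"ell",cv2.fitEllipse(W))
for v0 in(45,60):
  for s0 in (130,170): rep("mouse",[.592,.206,.036],.036,lambda h,s,v:(s>s0)&((h<7)|(h>170))&(v>v0),60)
rep("stand",[.592,.206,.018],.018,lambda h,s,v:(s>100)&((h<16)|(h>165)),100)
a=px([.592,.206,.036]).astype(int);print(cv2.cvtColor(im,cv2.COLOR_BGR2HSV)[a[1],a[0]-35:a[0]+36:5].tolist())
E
```

```text
[0.59209812 0.20703232 0.20271461] 35.6333
mouse [280. 191.] (262, 165, 43, 51) [588.6 208.5] [31.6 52.6] 81.6 ell ((591.55615234375, 209.9644317626953), (29.677255630493164, 54.93312454223633), 73.61146545410156)
mouse [280. 191.] (271, 165, 34, 51) [588.8 211.3] [26.  52.3] 81.6 ell ((588.8043823242188, 213.10313415527344), (24.764211654663086, 49.489898681640625), 82.25251770019531)
mouse [280. 191.] (263, 165, 42, 51) [588.7 209.3] [29.9 52.6] 81.6 ell ((591.9992065429688, 211.76712036132812), (26.323932647705078, 54.59206771850586), 73.22090911865234)
mouse [280. 191.] (274, 165, 31, 51) [589.1 212.8] [22.8 52.3] 81.6 ell ((588.471435546875, 213.9053497314453), (22.43803596496582, 50.38887405395508), 82.92462921142578)
stand [280. 187.] (240, 146, 79, 78) [591.2 205. ] [83.  83.5] 84.9 ell ((591.295166015625, 205.0449676513672), (82.32323455810547, 83.05850982666016), 100.01642608642578)
[[12, 138, 50], [14, 128, 34], [12, 128, 34], [12, 135, 32], [9, 146, 42], [6, 162, 52], [7, 171, 61], [6, 182, 70], [6, 178, 83], [6, 177, 92], [5, 181, 86], [15, 140, 40], [12, 140, 42], [13, 140, 42], [11, 153, 70]]
```

The mouse spans columns 260–299 in the overhead view and the stand's centre is at column 280, so it is within a few mm of centre. I hand the job in.

```bash
python3 -c "
from station import bot
print(bot.close_job())"
```

```text
the job is handed in; nothing more can be done
None
```

I handed the job in at about 36 s, but the hand-in gave no verdict: tin on the mat with the cover closed over it, dropper left of the inkstone, mouse on its stand and ink stick on the stone, with the gripper clear and the clip and tweezers never approached.

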